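# Grade pump check balls and fill the divided tote

## Task

The pan at the top of the grader holds a mixed batch of plastic check-valve balls of two sizes. Lift the pan's handle to tip them down the sloped board, so that the small ones come to rest in the two small lanes and the large ones in the large lane (do not pick balls out of the pan by hand; a stray that stops short or lands beside its lane may be put there). Once all are lying in their lanes, move every ball into a compartment of its own size in the divided tote, one to a compartment, let the pan back down to rest, and leave the other things on the bench alone.

Things in the scene. Friction and masses are not known exactly. Their poses are not given: they have to be found in the camera images.
- grader: Grader: a fixed sloped board on legs, 0.5 m long. Origin on the table under the pan's hinge; x points downhill, y across, z up. The pan is at x -0.15 to 0, y -0.111 to 0.037; the board at x 0 to 0.175; the lanes at x 0.175 to 0.325: small lanes along y = 0 and -0.074, large lane along y = -0.158. Board and lanes slope 0.2 rad; the board's walls are 30 to 38 mm high.
- gauge_bar (a point): Middle of the steel gauge bar, 10 mm thick, that crosses the board diagonally 46 mm above it: small balls roll under it, large balls are led along it sideways to the large lane.
- pan (a joint): Tilt of the tipping pan, rad: 0 = at rest, level; grows as its rear handle is lifted, stop at 0.8. Balls run out at 0.05 to 0.5. Pan 0.4 kg plus the balls; it falls back when let go. Aluminium tray 150 x 152 mm of two channels, walls 37 mm, open downhill. If a ball lodges, lowering and lifting the pan again frees it.
- pan_hinge (a point): Point on the pan's hinge axis (which is the grader's y direction), opposite the middle of the handle; the handle swings about it.
- pan_handle (a point): Middle of the pan's handle, a black round bar 12 mm thick, 100 mm clear length, parallel to the hinge and 192 mm uphill of it. Can be pinched from above, fingers closing along the grader's x; 30 mm free between bar and pan.
- small_lane_b (a point): The same point of the second small lane, 74 mm across from the first and made like it, between it and the large lane. Small balls run into either.
- small_lane_a (a point): First small lane: where the centre of its first ball rests against the stop plate. The lane is two bare 8 mm rods 34 mm apart, centre to centre; no side walls beyond x = 0.21; balls queue uphill of the stop, 42 mm apart, touching. Take them from above, fingers closing across the lane (grader's y): the rods lie inside a ball's outline.
- large_lane (a point): Where the centre of the first large ball rests against the lane's stop plate. The lane is two bare 8 mm rods 48 mm apart; no side walls beyond x = 0.21; balls queue uphill of the stop, 62 mm apart, touching. Taken like the small ones.
- tote: Loose grey divided tote, 223 x 157 mm, walls and dividers 21 mm high, floor 5 mm, 0.8 kg. Origin on the table; x along its two rows of compartments, y across them, z up. Row of four small compartments (52 x 52 mm) at y = -0.044, row of two large ones (107 x 74 mm) at y = +0.044, a solid rib 25 mm wide between the rows.
- large_1_center (a point): Centre of a smooth dark plastic check-valve ball, large, 200 g, 62 mm in diameter. May be absent.
- large_2_center (a point): Centre of a smooth dark plastic check-valve ball, large, 200 g, 62 mm in diameter. May be absent.
- small_1_center (a point): Centre of a smooth dark plastic check-valve ball, small, 90 g, 42 mm in diameter. May be absent.
- small_2_center (a point): Centre of a smooth dark plastic check-valve ball, small, 90 g, 42 mm in diameter. May be absent.
- small_3_center (a point): Centre of a smooth dark plastic check-valve ball, small, 90 g, 42 mm in diameter. May be absent.
- small_4_center (a point): Centre of a smooth dark plastic check-valve ball, small, 90 g, 42 mm in diameter. May be absent.
- small_cell_1 (a point): Where the centre of a small ball lies when it rests in the middle of this small compartment (26 mm above the table).
- small_cell_2 (a point): Where the centre of a small ball lies when it rests in the middle of this small compartment (26 mm above the table).
- small_cell_3 (a point): Where the centre of a small ball lies when it rests in the middle of this small compartment (26 mm above the table).
- small_cell_4 (a point): Where the centre of a small ball lies when it rests in the middle of this small compartment (26 mm above the table).
- large_cell_1 (a point): Where the centre of a large ball lies when it rests in the middle of this large compartment (36 mm above the table).
- large_cell_2 (a point): Where the centre of a large ball lies when it rests in the middle of this large compartment (36 mm above the table).
- wood_block_1: Bystander: a wooden block, 45 x 120 x 38 mm; leave it alone. Origin at the centre of its underside.
- grease_tin_1: Bystander: a round grease tin, 74 mm across, 60 mm tall; leave it alone. Origin at the centre of its underside.
There are look-alikes about, which are no part of the job. Leave any orange look-alike of the part that bears large_1_center alone.

How it is judged:
On the way:
1. every ball present has rolled into a lane of its size and lies there at rest (x of large_1_center in the frame of grader between 0.17 and 0.34 m and y of large_1_center in the frame of grader between -0.17 and -0.146 m and z of each of large_1_center, large_2_center, small_1_center, small_2_center, small_3_center, small_4_center in the frame of grader above 0.045 m and linear speed of each of large_1, large_2, small_1, small_2, small_3, small_4 below 0.05 m/s and x of large_2_center in the frame of grader between 0.17 and 0.34 m and y of large_2_center in the frame of grader between -0.17 and -0.146 m and x of small_1_center in the frame of grader between 0.17 and 0.34 m and (y of small_1_center in the frame of grader between -0.012 and 0.012 m or y of small_1_center in the frame of grader between -0.086 and -0.062 m) and x of small_2_center in the frame of grader between 0.17 and 0.34 m and (y of small_2_center in the frame of grader between -0.012 and 0.012 m or y of small_2_center in the frame of grader between -0.086 and -0.062 m) and x of small_3_center in the frame of grader between 0.17 and 0.34 m and (y of small_3_center in the frame of grader between -0.012 and 0.012 m or y of small_3_center in the frame of grader between -0.086 and -0.062 m) and x of small_4_center in the frame of grader between 0.17 and 0.34 m and (y of small_4_center in the frame of grader between -0.012 and 0.012 m or y of small_4_center in the frame of grader between -0.086 and -0.062 m)), for 0.2 s.
At the end, for the whole second after the job is handed in: Every ball present lies down on the floor of a compartment of its size (centre at most 7 mm above its rest height, so not on a divider), within 22 mm of its row's middle line; the pan is down (below 0.06 rad); the tote stands flat on the table (x of large_1_center in the frame of tote between -0.1 and 0.1 m and y of large_1_center in the frame of tote between 0.022 and 0.066 m and z of each of large_1_center, large_2_center in the frame of tote below 0.043 m and linear speed of each of large_1, large_2, small_1, small_2, small_3, small_4 below 0.05 m/s and x of large_2_center in the frame of tote between -0.1 and 0.1 m and y of large_2_center in the frame of tote between 0.022 and 0.066 m and x of small_1_center in the frame of tote between -0.108 and 0.108 m and y of small_1_center in the frame of tote between -0.066 and -0.022 m and z of each of small_1_center, small_2_center, small_3_center, small_4_center in the frame of tote below 0.033 m and x of small_2_center in the frame of tote between -0.108 and 0.108 m and y of small_2_center in the frame of tote between -0.066 and -0.022 m and x of small_3_center in the frame of tote between -0.108 and 0.108 m and y of small_3_center in the frame of tote between -0.066 and -0.022 m and x of small_4_center in the frame of tote between -0.108 and 0.108 m and y of small_4_center in the frame of tote between -0.066 and -0.022 m and value of joint pan below 0.06 rad and angle between tote's own z axis and vertical below 0.1 rad and height (world z) of tote below 0.01 m); the robot touches nothing.
It fails at once if a ball is touched by the fingers while it is still in the pan ((contact force between the fingers and large_1 above 0.5 N and x of large_1_center in the frame of grader between -0.153 and -0.005 m and y of large_1_center in the frame of grader between -0.111 and 0.037 m) or (contact force between the fingers and large_2 above 0.5 N and x of large_2_center in the frame of grader between -0.153 and -0.005 m and y of large_2_center in the frame of grader between -0.111 and 0.037 m) or (contact force between the fingers and small_1 above 0.5 N and x of small_1_center in the frame of grader between -0.153 and -0.005 m and y of small_1_center in the frame of grader between -0.111 and 0.037 m) or (contact force between the fingers and small_2 above 0.5 N and x of small_2_center in the frame of grader between -0.153 and -0.005 m and y of small_2_center in the frame of grader between -0.111 and 0.037 m) or (contact force between the fingers and small_3 above 0.5 N and x of small_3_center in the frame of grader between -0.153 and -0.005 m and y of small_3_center in the frame of grader between -0.111 and 0.037 m) or (contact force between the fingers and small_4 above 0.5 N and x of small_4_center in the frame of grader between -0.153 and -0.005 m and y of small_4_center in the frame of grader between -0.111 and 0.037 m)).
It fails at once if the wooden block is shifted more than 30 mm (distance of wood_block_1 from where it was at the start of the episode above 0.03 m).
It fails at once if the grease tin is shifted more than 30 mm (distance of grease_tin_1 from where it was at the start of the episode above 0.03 m).
Of large_1, large_2, small_1, small_2, small_3, small_4 only 4 to 6 are there at a start; the rules pass over those that are not, and their reading is None.
At some moment in a run one of tote may be knocked a few centimetres aside while the robot is not near it.
It also fails if it takes over 210 s, if anything falls off the work surface, if the arm or the gripper's body presses on something with over 40 N, if the wrist force passes 120 N, or if a joint passes its speed limit or range.

## Robot

A 6-joint arm with a two-finger parallel gripper is mounted at the origin on a cart in front of the work surface, level with it; the furniture and walls round the work are solid. World frame = base frame: x ahead of the robot, y to its left, z up, the work surface at z = 0. Lengths are in m, angles in rad, forces in N, time in s.
With the tool pointing down it reaches from about 0.3 to 0.775 m from the base axis. Payload 14.6 kg.
Tool frame: the origin (TCP) lies midway between the tips of the shut fingers; the grasp point (between the pads) lies 19 mm behind it (ctrl.tcp_to_grasp is the distance from the TCP to the grasp point, in m); x points along the fingers, y is the direction in which the jaws open and shut, and the axes are right-handed (so a half turn about x gives the same grasp; the last joint's range is limited). The gripper opens to 94 mm and grips with 3 to 60 N. Pads are 16 mm wide; open, the fingers measure 119 mm over their backs; the gripper's body (75 mm by 177 mm) begins 78 mm behind the grasp point.
Start: joints at [1.215, 0.3, 1.521, -0, 1.321, -0.067], TCP at [0.157, 0.527, 0.205] pointing down, gripper open.
Joint ranges: [-3.03, 3.03], [-0.79, 2.21], [0.23, 2.52], [-1.04, 4.18], [0, 3.07], [-2.55, 2.55]. Speed limits (rad/s): [2.22, 2.22, 2.57, 3.14, 3.14, 3.14].

## Interface

Orientations are given as [roll, pitch, yaw] about the fixed x, y, z axes, in that order (R = Rz(yaw) Ry(pitch) Rx(roll)).
In Python, from station import ctrl gives the robot as it stands.
- The arm moves only by the tool jog_arm, never from a script. Its argument "rows" is one flat list of numbers, 7 for each row, row after row: the shift along the world's x, y, z in m, then the turn, a rotation vector about the world's x, y, z in degrees, then the closure, from 0 (fully open) to 1 (shut). A call has 1 to 8 rows; each row shifts and turns the commanded pose from where the row before left it; what a row does not reach is not made up. A row lasts 1/12 s, in which the tool goes at most 41.7 mm and 7.16 degrees, less where a joint would pass 70% of its speed; a pose out of reach is approached as far as the arm can. A call with a gripper value outside its range is refused whole. The fingers move at their own pace and stop on an object; "squeeze" is the grip in N (left out, the last holds). Time passes only in rows, so rows that do not move let the fingers close. It gives the time, the measured TCP pose, the force and the opening at its end, in the units of the state.
- ctrl.get_obs(): the state, without advancing time (a new reading comes with each control period).
- ctrl.camera(name): name is "side" or "top" or "wrist"; returns (picture, depth): 400x640x3 uint8, red, green, blue; 400x640 float32, m along the optical axis (not along the pixel's ray), 0 where there is no reading.
- ctrl.camera_model(name): a dict with "K" (3x3 intrinsics, pixels), "extrinsics" (4x4, takes a point from camera to world coordinates). Camera axes: x right, y down, z forward; pixel columns grow to the right and rows downward; lengths in m; the calibration is good to about 2 mm. The wrist camera is an equidistant fisheye: a pixel r from the principal point sees the ray r / f radians off the axis. A picture is of the moment at which its call begins: read the wrist's pose just before it. camera_model takes no time and is no camera call; for the wrist camera it gives the pose at the moment of the call.
- ctrl.hand_in(): hands the job in, once; it reports no verdict.
The state is a dict: "time_s": time; "qpos": joint angles; "joint_vel": joint speeds; "tau": joint torques, N m; "ee_pos": TCP position; "eef_rot": TCP orientation; "force": force on the tool from outside, world axes, zero at the start; "moment": the same for the moment, N m; "grip_width": finger opening in m.
Only numpy, scipy, OpenCV 4.12 (cv2) and the standard library are available. Lean on these libraries where they do the work, as an engineer would, in place of code of your own. Each camera call takes 0.05 s, during which the arm holds its last target.

## Working session

There is one attempt and no reset: what is moved stays moved. The work goes in short steps, Python scripts to look and compute and a tool call to move; the robot and the scene stay as the last step left them, time stands still between calls to the robot, and variables do not carry over. Pictures are saved under pics/ and viewed, and the job is handed in when it is done.

Besides the shell and the picture viewer there is one more tool, called after "Emit:" as name(argument=value, ...) on one line, values as JSON. jog_arm: Moves the arm, as the interface text tells. Its arguments: {"type":"object","properties":{"rows":{"type":"array"},"squeeze":{"type":"number"}},"required":["rows"]}

```bash
ls; mkdir -p pics; python3 - <<'E'
from station import ctrl
import cv2,numpy as np
print(ctrl.get_obs())
for n in ("side","top","wrist"):
    im,d=ctrl.camera(n); np.save(f"pics/{n}_d0.npy",d); cv2.imwrite(f"pics/{n}0.png",im[:,:,::-1]); m=ctrl.camera_model(n); print(n,m)
E
```

```text
pics
{'time_s': 0.0, 'qpos': array([ 1.21537886e+00,  3.00488273e-01,  1.52157182e+00,  2.47982938e-05,
        1.32070179e+00, -6.66005914e-02]), 'joint_vel': array([-0.00032378,  0.00305604,  0.00086699,  0.00073891, -0.00026873,
       -0.00112598]), 'tau': array([-4.76944206e-04, -5.31806731e+01, -3.52735698e+01,  7.07880151e-02,
        2.44071818e-02, -8.89574630e-05]), 'ee_pos': array([0.15655641, 0.52697684, 0.20488083]), 'eef_rot': array([-1.65793713,  1.56962685, -1.94676016]), 'force': array([ 0.0479851 , -0.05316131, -0.08596441]), 'moment': array([0.02683101, 0.03411125, 0.01428582]), 'grip_width': 0.093751994491474}
side {'K': array([[454.66095793,   0.        , 317.35723656],
       [  0.        , 454.66095793, 192.1040822 ],
       [  0.        ,   0.        ,   1.        ]]), 'extrinsics': array([[-0.99988806, -0.00622611, -0.01360554,  0.55328495],
       [ 0.00756659,  0.57406101, -0.81877756,  0.9753041 ],
       [ 0.01290821, -0.81878885, -0.57394964,  0.92238878],
       [ 0.        ,  0.        ,  0.        ,  1.        ]])}
top {'K': array([[365.60507269,   0.
[... 211 characters left out ...]
[-0.99983608,  0.01716074, -0.00577311, -0.17004667],
       [ 0.00334583, -0.1382432 , -0.99039266,  1.5392975 ],
       [ 0.        ,  0.        ,  0.        ,  1.        ]])}
wrist {'K': array([[309.70691629,   0.        , 314.44473088],
       [  0.        , 309.70691629, 194.09557698],
       [  0.        ,   0.        ,   1.        ]]), 'extrinsics': array([[ 2.83685950e-01,  9.30488028e-01,  2.31763482e-01,
         8.94654710e-02],
       [ 9.58917184e-01, -2.75189553e-01, -6.89096810e-02,
         5.46106710e-01],
       [-3.40744309e-04,  2.41790693e-01, -9.70328369e-01,
         3.83520938e-01],
       [ 0.00000000e+00,  0.00000000e+00,  0.00000000e+00,
         1.00000000e+00]])}
```

View pics/side0.png

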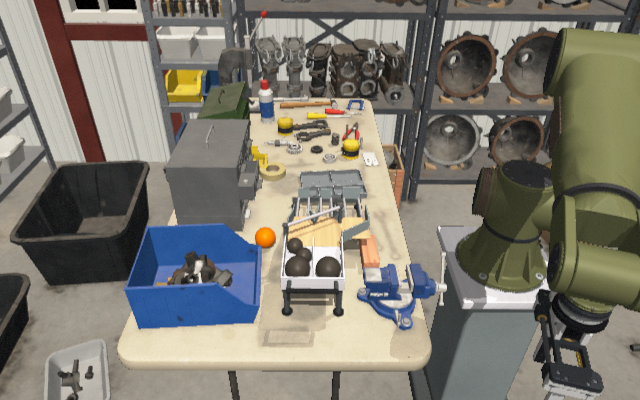

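View pics/top0.png

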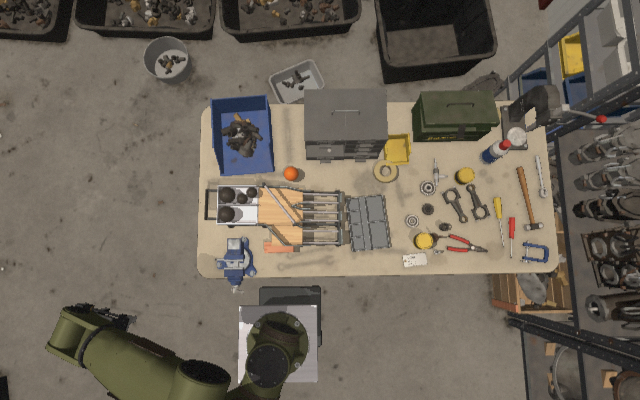

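View pics/wrist0.png

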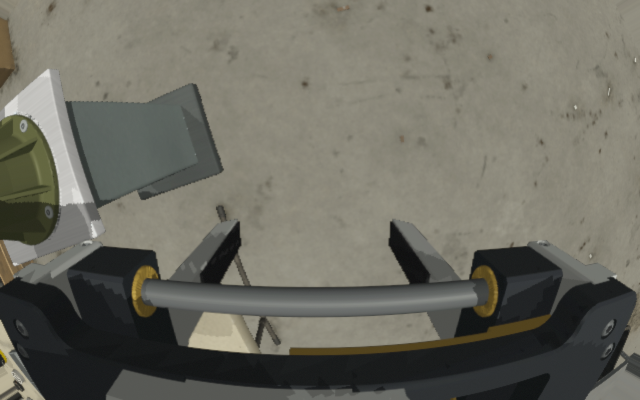

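```bash
python3 - <<'E'
import cv2
a=cv2.imread("pics/side0.png")[160:330,240:400]; cv2.imwrite("pics/side0c.png",cv2.resize(a,None,fx=3.5,fy=3.5,interpolation=cv2.INTER_CUBIC))
a=cv2.imread("pics/top0.png")[160:270,195:400]; cv2.imwrite("pics/top0c.png",cv2.resize(a,None,fx=3.9,fy=3.9,interpolation=cv2.INTER_CUBIC))
E
```

```text
(no output)
```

View pics/side0c.png

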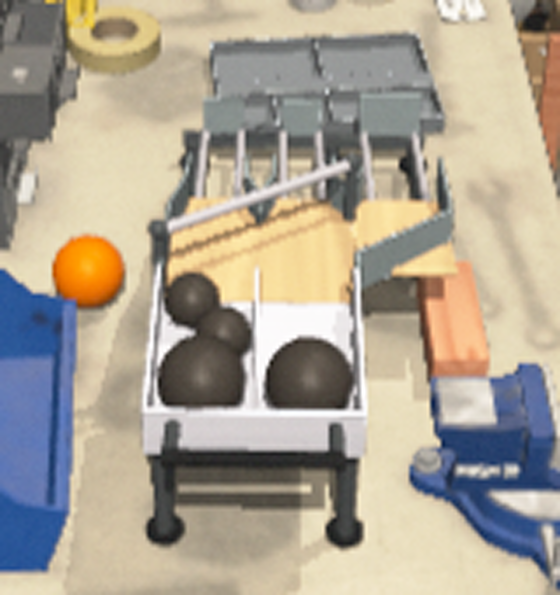

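View pics/top0c.png

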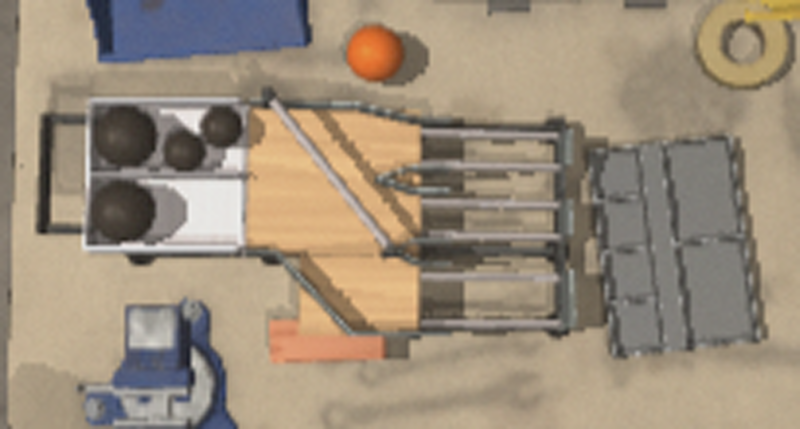

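```bash
cat > h.py <<'E'
import numpy as np, cv2
from station import ctrl
def load(n,s): return cv2.imread(f"pics/{n}{s}.png"), np.load(f"pics/{n}_d{s}.npy")
def cap(n,s):
    m=ctrl.camera_model(n); im,d=ctrl.camera(n); np.save(f"pics/{n}_d{s}.npy",d); cv2.imwrite(f"pics/{n}{s}.png",im[:,:,::-1]); np.savez(f"pics/{n}_m{s}.npz",**m); return im,d,m
def crop(n,s,r0,r1,c0,c1,f):
    a=cv2.imread(f"pics/{n}{s}.png")[r0:r1,c0:c1]; cv2.imwrite(f"pics/{n}{s}c.png",cv2.resize(a,None,fx=f,fy=f,interpolation=cv2.INTER_CUBIC))
def ray(n,m,u,v):
    K=m["K"]; x=(np.asarray(u)-K[0,2])/K[0,0]; y=(np.asarray(v)-K[1,2])/K[1,1]
    if n=="wrist":
        r=np.hypot(x,y); s=np.where(r>1e-9,np.tan(r)/np.maximum(r,1e-9),1.); x=x*s;y=y*s
    return np.stack([x,y,np.ones_like(x*1.)],-1)
def dep(n,m,u,v,z): # z depth
    E=m["extrinsics"]; p=ray(n,m,u,v)*np.asarray(z)[...,None]; return p@E[:3,:3].T+E[:3,3]
def atz(n,m,u,v,zw): # intersect with plane z=zw
    E=m["extrinsics"]; d=ray(n,m,u,v)@E[:3,:3].T; t=(zw-E[2,3])/d[...,2]; return E[:3,3]+d*t[...,None]
def cloud(n,m,d):
    v,u=np.mgrid[0:400,0:640]; return dep(n,m,u,v,d)
E
python3 - <<'E'
from h import *
m=ctrl.camera_model("top"); im,d=load("top",0); P=cloud("top",m,d)
np.set_printoptions(precision=3,suppress=True)
for name,(x,y) in dict(handle=(43,175),handtop=(43,118),handbot=(43,230),panRT=(88,100),panRB=(88,247),panFT=(245,103),panFB=(245,250),L1=(124,135),L2=(122,210),s1=(184,150),s2=(222,126),blockc=(325,345),stopTop=(565,165),toteTL=(592,150),toteTR=(733,140),toteBR=(762,338),toteBL=(616,355),orange=(375,52),rod1end=(555,133),rod2=(555,167),rod3=(555,204),rod4=(555,238),rod5=(555,277),rod6=(555,323)).items():
    u=x/3.9+195-0.4;v=y/3.9+160-.4; i,j=int(round(v)),int(round(u)); print(name,(round(u,1),round(v,1)),P[i,j], 'win top',P[i-1:i+2,j-1:j+2,2].max())
E
```

```text
handle (205.6, 204.5) [0.551 0.258 0.148] win top 0.1532526131575307
handtop (205.6, 189.9) [0.605 0.259 0.149] win top 0.1569166999994247
handbot (205.6, 218.6) [0.493 0.255 0.152] win top 0.15728254454695012
panRT (217.2, 185.2) [ 0.654  0.259 -0.004] win top 0.1467012139888495
panRB (217.2, 222.9) [0.477 0.214 0.148] win top 0.1484727798547658
panFT (257.4, 186.0) [0.622 0.067 0.123] win top 0.15195367230611434
panFB (257.4, 223.7) [0.474 0.068 0.11 ] win top 0.13457509662413525
L1 (226.4, 194.2) [0.584 0.175 0.176] win top 0.17601609637729165
L2 (225.9, 213.4) [0.512 0.175 0.169] win top 0.17282155816535472
s1 (241.8, 198.1) [0.572 0.12  0.149] win top 0.1528225723549277
s2 (251.5, 191.9) [0.595 0.082 0.147] win top 0.15493136060918178
blockc (277.9, 248.1) [ 0.38  -0.006  0.036] win top 0.041773486515217506
stopTop (339.5, 201.9) [ 0.563 -0.258  0.055] win top 0.06600133288599741
toteTL (346.4, 198.1) [ 0.584 -0.29   0.022] win top 1.5392974961010009
toteTR (382.5, 195.5) [ 0.597 -0.449  0.005] win top 0.025286306136473202
toteBR (390.0, 246.3) [ 0.381 -0.47   0.   ] win top 0.0267760256046099
toteBL (352.5, 250.6) [ 0.363 -0.315 -0.001] win top 0.023062570686169792
orange (290.8, 172.9) [ 0.687 -0.063  0.059] win top 0.061129076142914185
rod1end (336.9, 193.7) [ 0.598 -0.252  0.044] win top 0.045730948965845064
rod2 (336.9, 202.4) [ 0.564 -0.251  0.044] win top 0.04451302481244168
rod3 (336.9, 211.9) [ 0.523 -0.25   0.04 ] win top 0.04748138544089864
rod4 (336.9, 220.6) [ 0.487 -0.25   0.03 ] win top 0.041518511693656945
rod5 (336.9, 230.6) [ 0.445 -0.248  0.035] win top 0.045444637459153725
rod6 (336.9, 242.4) [ 0.4   -0.247  0.04 ] win top 0.045660641656345646
```

```bash
cat >> h.py <<'E'
from scipy.spatial.transform import Rotation as R
np.set_printoptions(precision=4,suppress=True)
def tool():
    o=ctrl.get_obs(); M=R.from_euler('xyz',o["eef_rot"]).as_matrix(); return o["ee_pos"],M
def st():
    o=ctrl.get_obs(); p,M=tool(); print("t",round(o["time_s"],2),"tcp",p,"x",M[:,0],"y",M[:,1],"yaw_y",np.degrees(np.arctan2(M[1,1],M[0,1])).round(2),"F",o["force"].round(2),"w",o["grip_width"],"q",o["qpos"].round(3))
E
python3 - <<'E'
from h import *
st()
E
```

```text
t 0.15 tcp [0.1566 0.5271 0.205 ] x [-0.0003 -0.0008 -1.    ] y [ 0.2848  0.9586 -0.0008] yaw_y 73.45 F [0.11 0.05 0.36] w 0.09401908453394851 q [ 1.215  0.3    1.521 -0.     1.321 -0.067]
```

Emit:
jog_arm(rows=[0.02,-0.015,0.012,0,0,2,0,0.028,-0.019,0.012,0,0,2,0,0.028,-0.019,0.012,0,0,2,0,0.028,-0.019,0.012,0,0,2,0,0.028,-0.019,0.012,0,0,2,0,0.028,-0.019,0.012,0,0,2,0,0.028,-0.019,0.008,0,0,2,0,0.028,-0.019,0,0,0,2,0])

```text
time_s: 0.82
ee_pos: [0.3741, 0.3783, 0.2872]
eef_rot: [0.737, 1.568, 0.729]
force: [1.0, 1.0, 0.8]
grip_width: 0.0939
```

Emit:
jog_arm(rows=[0.028,-0.019,0,0,0,0,0,0.028,-0.019,0,0,0,0,0,0.028,-0.019,0,0,0,0,0,0.028,-0.019,0,0,0,0,0,0.028,-0.019,0,0,0,0,0.3,0.015,-0.01,0,0,0,0,0.68,0,0,0,0,0,0,0.68,0,0,0,0,0,0,0.68])

```text
time_s: 1.48
ee_pos: [0.5278, 0.2738, 0.2848]
eef_rot: [-2.849, 1.57, -2.86]
force: [0.6, 0.4, 0.5]
grip_width: 0.0708
```

```bash
python3 - <<'E'
from h import *
st(); cap("wrist",1); st()
E
```

```text
t 1.48 tcp [0.5278 0.2738 0.2848] x [-0.001  -0.0003 -1.    ] y [ 0.011   0.9999 -0.0003] yaw_y 89.37 F [0.63 0.37 0.49] w 0.07083522165055939 q [ 0.417  0.358  1.262  0.     1.522 -1.143]
t 1.53 tcp [0.5272 0.2745 0.2852] x [-0.0007 -0.0001 -1.    ] y [ 0.0098  1.     -0.0001] yaw_y 89.44 F [-0.09 -0.54  0.07] w 0.06671493674169074 q [ 0.418  0.358  1.262  0.     1.522 -1.143]
```

View pics/wrist1.png

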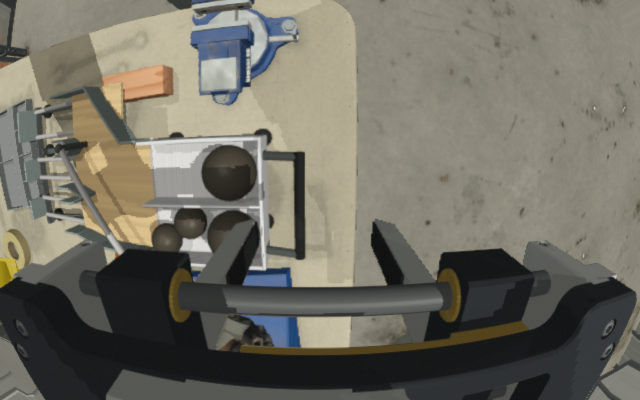

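```bash
python3 - <<'E'
from h import *
m=dict(np.load("pics/wrist_m1.npz")); im,d=load("wrist",1); P=cloud("wrist",m,d)
for v in (165,190,205,220,245):
    print(v,P[v,292:310,2].round(3)); 
    row=P[v,285:315]; k=row[:,2]>0.125; print(row[k].mean(0), k.sum())
print(P[195:200:2,255:270])
E
```

```text
165 [-0.    -0.     0.148  0.149  0.15   0.149  0.15   0.151  0.149  0.15
  0.149  0.148  0.146 -0.002 -0.002 -0.001 -0.001 -0.001]
[0.5051 0.2574 0.149 ] 11
190 [-0.    -0.     0.147  0.149  0.149  0.15   0.149  0.15   0.15   0.149
  0.15   0.148  0.148 -0.003 -0.002 -0.     0.    -0.   ]
[0.5314 0.2569 0.149 ] 11
205 [-0.001 -0.     0.147  0.149  0.151  0.149  0.151  0.15   0.15   0.15
  0.15   0.148  0.147  0.463 -0.002 -0.001 -0.002 -0.   ]
[0.5401 0.2579 0.1756] 12
220 [-0.    -0.002  0.147  0.149  0.15   0.15   0.15   0.15   0.15   0.15
  0.149  0.149  0.146 -0.002 -0.001 -0.002 -0.001 -0.001]
[0.5644 0.2561 0.1491] 11
245 [-0.    -0.001  0.145  0.148  0.147  0.149  0.15   0.151  0.15   0.15
  0.149  0.149  0.146 -0.     0.001 -0.    -0.001 -0.   ]
[0.5938 0.2553 0.1486] 11
[[[ 0.5468  0.2015  0.1073]
  [ 0.5463  0.2031  0.1093]
  [ 0.5465  0.2042  0.1086]
  [ 0.5463  0.2055  0.1092]
  [ 0.5375  0.2134  0.1446]
  [ 0.5374  0.2146  0.145 ]
  [ 0.5373  0.2158  0.1455]
  [ 0.5385  0.216   0.1405]
  [ 0.5382  0.2173  0.142 ]
  [ 0.5404  0.2169  0.1329]
  [ 0.5425  0.2166  0.1247]
 
[... 256 characters left out ...]
 0.5395  0.2145  0.1453]
  [ 0.5399  0.2154  0.1441]
  [ 0.5411  0.2156  0.1392]
  [ 0.5409  0.2169  0.1399]
  [ 0.5425  0.2169  0.1338]
  [ 0.5448  0.2165  0.1248]
  [ 0.5472  0.2162  0.1156]
  [ 0.5493  0.216   0.1074]
  [ 0.577   0.2002 -0.0002]
  [ 0.5775  0.2015 -0.0022]]

 [[ 0.5489  0.2034  0.118 ]
  [ 0.5487  0.2047  0.1186]
  [ 0.5485  0.2061  0.1196]
  [ 0.5489  0.2069  0.1179]
  [ 0.5416  0.2134  0.1457]
  [ 0.5419  0.2143  0.1447]
  [ 0.5419  0.2154  0.1446]
  [ 0.543   0.2158  0.1406]
  [ 0.5428  0.217   0.1413]
  [ 0.5447  0.2169  0.1343]
  [ 0.5469  0.2166  0.1259]
  [ 0.549   0.2165  0.1181]
  [ 0.5521  0.2158  0.1064]
  [ 0.5804  0.1999 -0.0012]
  [ 0.5801  0.2017  0.    ]]]
```

Emit:
jog_arm(rows=[0.011,-0.009,0,0,0,-0.7,0.68,0.011,-0.009,-0.01,0,0,0,0.68,0,0,-0.02,0,0,0,0.68,0,0,-0.02,0,0,0,0.68,0,0,-0.02,0,0,0,0.68,0,0,0,0,0,0,0.68])

```text
time_s: 2.03
ee_pos: [0.5486, 0.2554, 0.2108]
eef_rot: [-2.73, 1.564, -2.751]
force: [-1.1, 0.0, -0.3]
grip_width: 0.0306
```

```bash
python3 - <<'E'
from h import *
st(); cap("wrist",2)
m=dict(np.load("pics/wrist_m2.npz")); im,d=load("wrist",2); P=cloud("wrist",m,d)
Q=P[150:300,200:420]; k=(abs(Q[...,2]-.147)<.006)&(Q[...,1]>.235); print(k.sum(),Q[k].mean(0),Q[k].min(0),Q[k].max(0))
E
```

```text
t 2.03 tcp [0.5486 0.2554 0.2108] x [-0.0059 -0.0024 -1.    ] y [ 0.0216  0.9998 -0.0025] yaw_y 88.76 F [-1.08  0.02 -0.31] w 0.03062638427431211 q [ 0.375  0.424  1.341 -0.     1.383 -1.174]
2041 [0.5581 0.2553 0.1483] [0.5026 0.2351 0.141 ] [0.612  0.2629 0.1518]
```

View pics/wrist2.png

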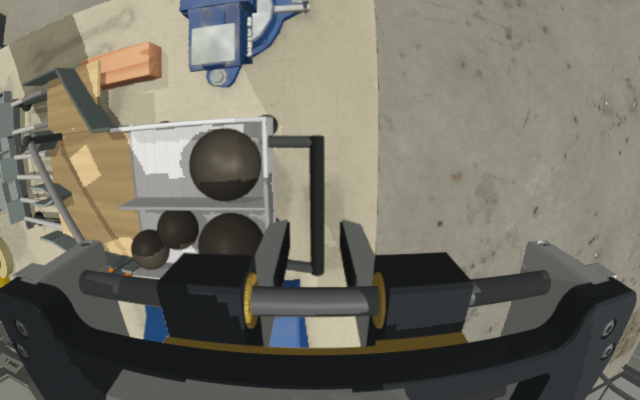

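Emit:
jog_arm(rows=[0,0,-0.025,0,0,0,0.68,0,0,-0.025,0,0,0,0.68,0,0,-0.025,0,0,0,0.68,0,0,-0.012,0,0,0,0.68,0,0,0,0,0,0,1,0,0,0,0,0,0,1,0,0,0,0,0,0,1], squeeze=25)

```text
time_s: 2.67
ee_pos: [0.5505, 0.2566, 0.1305]
eef_rot: [0.395, 1.568, 0.374]
force: [0.0, -0.4, -0.4]
grip_width: 0.0133
```

Emit:
jog_arm(rows=[0,0,0.003,0,0,0,1,0,0,0.003,0,0,0,1,0,0,0.003,0,0,0,1,0,-0.001,0.003,0,0,0,1,0,-0.001,0.003,0,0,0,1,0,-0.001,0.003,0,0,0,1,0,-0.001,0.003,0,0,0,1,0,0,0.003,0,0,0,1])

```text
time_s: 3.33
ee_pos: [0.5502, 0.2516, 0.1533]
eef_rot: [-0.409, 1.569, -0.431]
force: [6.4, -7.7, -8.2]
grip_width: 0.0114
```

```bash
python3 - <<'E'
from h import *
st(); cap("top",3); crop("top",3,160,270,195,400,3.9)
E
```

```text
t 3.33 tcp [0.5502 0.2516 0.1533] x [ 0.0015 -0.0007 -1.    ] y [ 0.0221  0.9998 -0.0007] yaw_y 88.73 F [ 6.44 -7.72 -8.23] w 0.011443054014981307 q [ 0.369  0.465  1.418 -0.001  1.258 -1.18 ]
```

View pics/top3c.png

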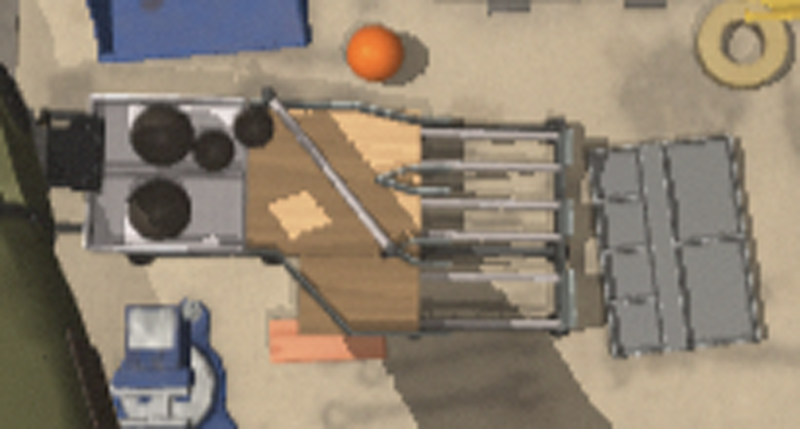

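Balls are rolling. Continue lifting gently.

Emit:
jog_arm(rows=[0,-0.001,0.003,0,0,0,1,0,-0.001,0.003,0,0,0,1,0,-0.001,0.003,0,0,0,1,0,-0.001,0.003,0,0,0,1,0,-0.001,0.003,0,0,0,1,0,-0.001,0.003,0,0,0,1,0,-0.001,0.003,0,0,0,1,0,-0.001,0.003,0,0,0,1])

```text
time_s: 4.05
ee_pos: [0.5498, 0.2427, 0.1767]
eef_rot: [-1.676, 1.568, -1.698]
force: [3.3, -11.3, -8.4]
grip_width: 0.0114
```

```bash
python3 - <<'E'
from h import *
st(); cap("top",4); crop("top",4,160,270,195,400,3.9)
E
```

```text
t 4.05 tcp [0.5498 0.2427 0.1767] x [-0.0003 -0.0026 -1.    ] y [ 0.0225  0.9997 -0.0026] yaw_y 88.71 F [  3.3  -11.3   -8.36] w 0.01139020530873464 q [ 0.356  0.437  1.402 -0.002  1.304 -1.192]
```

View pics/top4c.png

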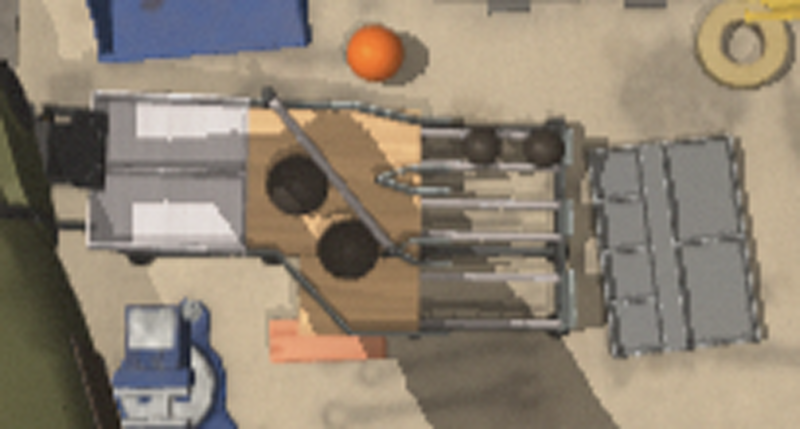

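Emit:
jog_arm(rows=[0,0,0,0,0,0,1,0,0,0,0,0,0,1,0,0.001,-0.005,0,0,0,1,0,0.002,-0.006,0,0,0,1,0,0.002,-0.006,0,0,0,1,0,0.002,-0.006,0,0,0,1,0,0.002,-0.006,0,0,0,1,0,0.001,-0.006,0,0,0,1])

```text
time_s: 4.77
ee_pos: [0.5499, 0.2549, 0.1412]
eef_rot: [0.68, 1.569, 0.659]
force: [4.8, 4.5, 0.1]
grip_width: 0.011
```

Emit:
jog_arm(rows=[0,0.001,-0.005,0,0,0,1,0,0.001,-0.005,0,0,0,1,0,0,-0.003,0,0,0,1,0,0,0,0,0,0,1,0,0,0,0,0,0,1])

```text
time_s: 5.18
ee_pos: [0.5502, 0.2571, 0.1304]
eef_rot: [0.634, 1.568, 0.612]
force: [-2.7, -0.5, 15.9]
grip_width: 0.0111
```

```bash
python3 - <<'E'
from h import *
st(); cap("top",5); cap("side",5); crop("top",5,160,270,195,400,3.9); crop("side",5,160,330,240,400,3.5)
E
```

```text
t 5.18 tcp [0.5502 0.2571 0.1304] x [ 0.0026  0.0019 -1.    ] y [0.0214 0.9998 0.0019] yaw_y 88.77 F [-2.71 -0.51 15.91] w 0.011140957471854071 q [ 0.377  0.491  1.435  0.001  1.212 -1.173]
```

View pics/top5c.png

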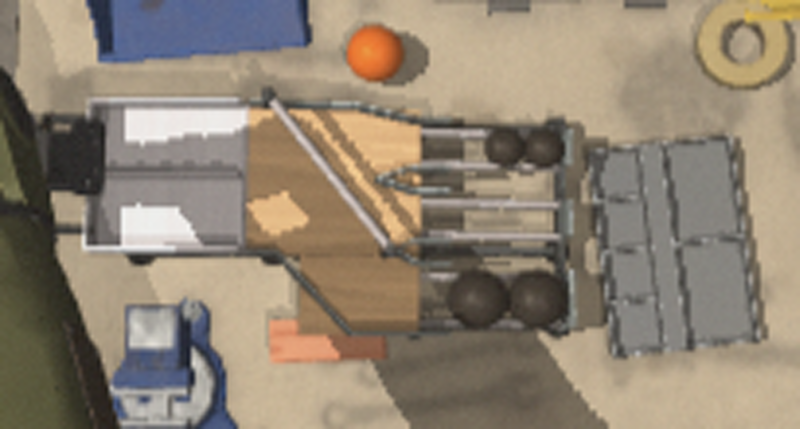

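View pics/side5c.png

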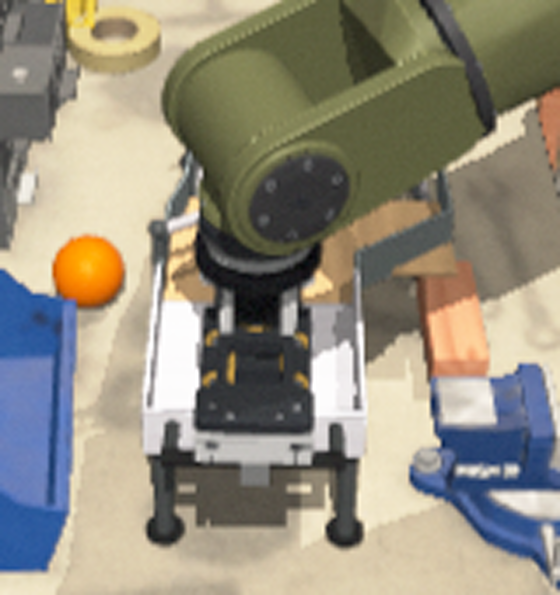

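Emit:
jog_arm(rows=[0,0,0,0,0,0,0.68,0,0,0,0,0,0,0.68,0,0,0,0,0,0,0.68,0,0,0.025,0,0,0,0.68,0,0,0.03,0,0,0,0.68,0,0,0.03,0,0,0,0.68,0,0,0.025,0,0,0,0.68,0,0,0.02,0,0,0,0.3])

```text
time_s: 5.95
ee_pos: [0.5496, 0.2564, 0.2604]
eef_rot: [0.556, 1.57, 0.534]
force: [-0.2, -0.5, -0.3]
grip_width: 0.0338
```

Emit:
jog_arm(rows=[-0.004,-0.03,0,0,0,-6,0.3,-0.004,-0.035,0,0,0,-6,0.3,-0.004,-0.035,0,0,0,-6,0.3,-0.004,-0.035,0,0,0,-6,0.3,-0.004,-0.035,0,0,0,-6,0.3,-0.004,-0.035,0,0,0,-6,0.3,-0.004,-0.035,0,0,0,-6,0.3,-0.004,-0.035,0,0,0,-6,0.3])

```text
time_s: 6.62
ee_pos: [0.517, -0.0202, 0.2582]
eef_rot: [-2.762, 1.57, 2.657]
force: [0.4, 0.3, 0.9]
grip_width: 0.0655
```

Emit:
jog_arm(rows=[-0.004,-0.035,0,0,0,-6,0.3,-0.004,-0.035,0,0,0,-6,0.3,-0.004,-0.035,0,0,0,-6,0.3,-0.004,-0.035,0,0,0,-6,0.3,-0.004,-0.035,0,0,0,-6,0.3,0,-0.02,0,0,0,-6,0.3,0,0,0,0,0,-6,0.3,0,0,0,0,0,0,0.3])

```text
time_s: 7.28
ee_pos: [0.4973, -0.2147, 0.2578]
eef_rot: [-2.171, 1.57, 2.513]
force: [0.0, 0.5, -0.2]
grip_width: 0.0663
```

```bash
python3 - <<'E'
from h import *
st(); cap("wrist",6); cap("side",6);crop("side",6,160,330,240,400,3.5)
E
```

```text
t 7.28 tcp [ 0.4973 -0.2147  0.2578] x [-0.001   0.0007 -1.    ] y [ 0.9996 -0.0287 -0.001 ] yaw_y -1.64 F [ 0.03  0.49 -0.15] w 0.06632983886269751 q [-0.475  0.247  1.467  0.     1.429 -0.447]
```

View pics/wrist6.png

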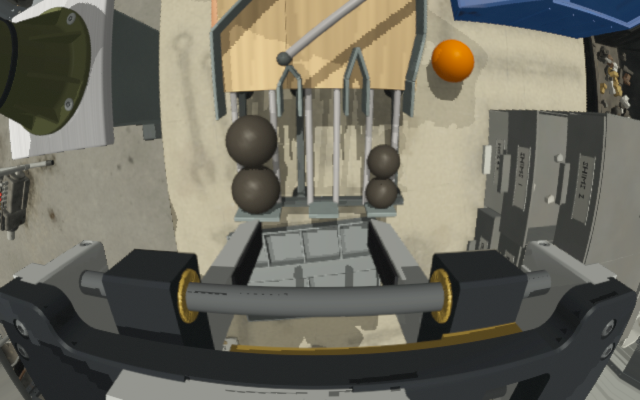

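View pics/side6c.png

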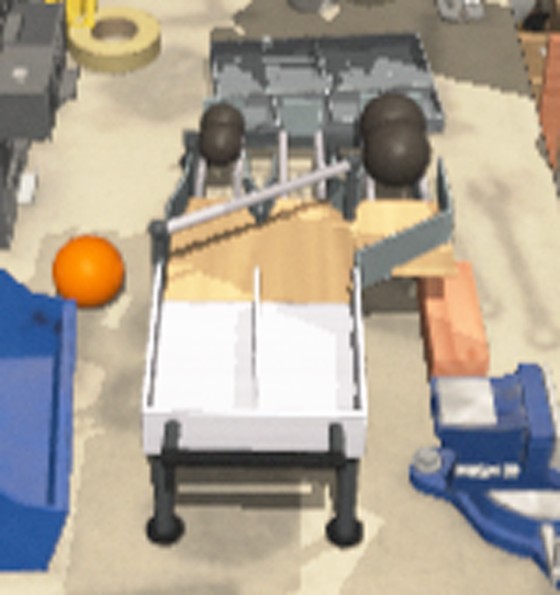

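```bash
cat >> h.py <<'E'
from scipy.optimize import least_squares
def ball(n,s,u,v,r,half):
    m=dict(np.load(f"pics/{n}_m{s}.npz")); im,d=load(n,s); P=cloud(n,m,d)
    vv,uu=np.mgrid[0:400,0:640]; k=(np.hypot(uu-u,vv-v)<half)&(d>0.05); Q=P[k]
    c=Q[np.argmax(Q[:,2])]-[0,0,r]
    res=least_squares(lambda c:np.linalg.norm(Q-c,axis=1)-r,c,loss='soft_l1',f_scale=.002)
    return res.x, np.abs(res.fun).mean()
E
python3 - <<'E'
from h import *
for nm,u,v,r,h in (("Lup",252,141,.031,20),("Ldn",256,190,.031,18),("sup",383,161,.021,13),("sdn",381,193,.021,12)): print(nm,ball("wrist",6,u,v,r,h))
m=dict(np.load("pics/wrist_m6.npz")); im,d=load("wrist",6); P=cloud("wrist",m,d)
Q=P.reshape(-1,3); k=(abs(Q[:,2]-.021)<.003)&(Q[:,1]<-.27)&(Q[:,1]>-.5)&(abs(Q[:,0]-.48)<.14); print(k.sum(), cv2.minAreaRect((Q[k,:2]*1000).astype(np.float32)))
m=ctrl.camera_model("top"); im,d=load("top",5); Q=cloud("top",m,d).reshape(-1,3); k=(abs(Q[:,2]-.021)<.006)&(Q[:,1]<-.27)&(Q[:,1]>-.5)&(abs(Q[:,0]-.48)<.14); print(k.sum(), cv2.minAreaRect((Q[k,:2]*1000).astype(np.float32)))
crop("wrist",6,90,300,180,440,3)
E
```

```text
Lup (array([ 0.4241, -0.168 ,  0.0781]), np.float64(0.0005314612928579463))
Ldn (array([ 0.4233, -0.229 ,  0.0658]), np.float64(0.00052927295683211))
sup (array([ 0.5818, -0.1982,  0.0654]), np.float64(0.0005591262666371769))
sdn (array([ 0.5813, -0.2393,  0.057 ]), np.float64(0.0005368672957362366))
2423 ((480.87860107421875, -377.6080017089844), (223.1137237548828, 159.04800415039062), 5.782800197601318)
480 ((481.10101318359375, -375.31219482421875), (222.60824584960938, 158.1364288330078), 5.7654314041137695)
```

View pics/wrist6c.png

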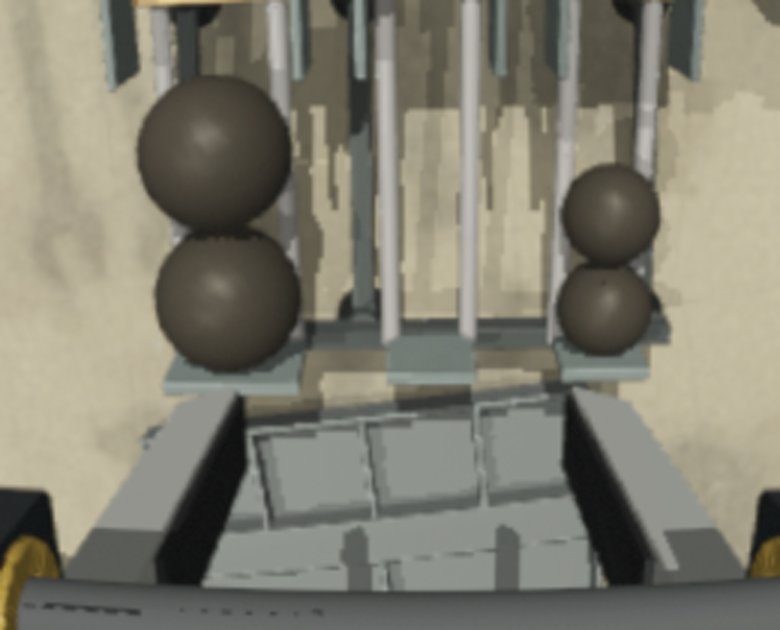

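Emit:
jog_arm(rows=[0.0285,0.0055,0,0,0,0,0.35,0.028,0.0055,0,0,0,0,0.35,0.028,0.0055,-0.02,0,0,0,0.35,0,0,-0.035,0,0,0,0.35,0,0,-0.035,0,0,0,0.35,0,0,-0.035,0,0,0,0.35,0,0,0,0,0,0,0.35,0,0,0,0,0,0,0.35])

```text
time_s: 8.05
ee_pos: [0.5819, -0.1964, 0.1331]
eef_rot: [-1.962, 1.568, 2.732]
force: [1.4, -0.2, 1.4]
grip_width: 0.0612
```

```bash
python3 - <<'E'
from h import *
st(); cap("wrist",7); st()
E
```

```text
t 8.05 tcp [ 0.5819 -0.1964  0.1331] x [-0.0024  0.001  -1.    ] y [ 0.9998 -0.0185 -0.0024] yaw_y -1.06 F [ 1.4  -0.21  1.41] w 0.06115025391486628 q [-0.385  0.506  1.406  0.     1.232 -0.367]
t 8.1 tcp [ 0.5828 -0.1969  0.1352] x [ 0.0012 -0.0004 -1.    ] y [ 0.9998 -0.0193  0.0012] yaw_y -1.11 F [-0.08 -0.62  0.54] w 0.06159284559726508 q [-0.385  0.504  1.404  0.     1.232 -0.366]
```

View pics/wrist7.png

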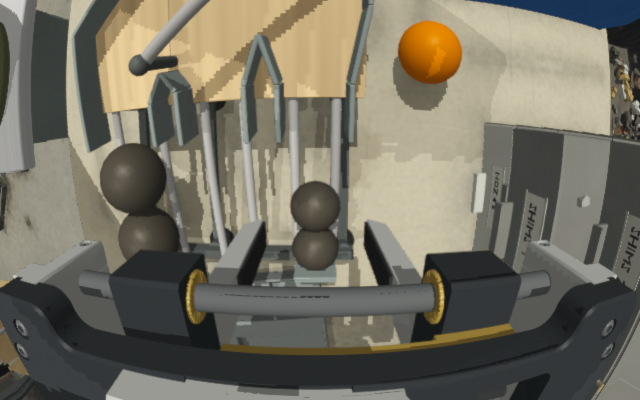

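Emit:
jog_arm(rows=[-0.0005,-0.001,-0.027,0,0,0,0.35,0,0,-0.027,0,0,0,0.35,0,0,-0.027,0,0,0,0.35,0,0,0,0,0,0,0.6,0,0,0,0,0,0,0.6,0,0,0,0,0,0,0.6,0,0,0,0,0,0,0.6], squeeze=15)

```text
time_s: 8.68
ee_pos: [0.5828, -0.1988, 0.0555]
eef_rot: [1.165, 1.567, -0.427]
force: [-2.9, 0.1, 4.3]
grip_width: 0.0414
```

```bash
python3 - <<'E'
from h import *
st()
E
```

```text
t 8.68 tcp [ 0.5828 -0.1988  0.0555] x [ 0.0034 -0.0015 -1.    ] y [ 0.9998 -0.0213  0.0034] yaw_y -1.22 F [-2.92  0.06  4.28] w 0.04139943884389799 q [-0.388  0.595  1.465 -0.     1.078 -0.367]
```

Emit:
jog_arm(rows=[0,0,0.02,0,0,0,0.65,0,0,0.03,0,0,0,0.65,0,0,0.03,0,0,0,0.65,-0.005,-0.025,0,0,0,2,0.65,-0.007,-0.034,0,0,0,2,0.65,-0.007,-0.034,0,0,0,2,0.65,-0.005,-0.033,0,0,0,1,0.65,0,0,0,0,0,0,0.65])

```text
time_s: 9.35
ee_pos: [0.5565, -0.3296, 0.1343]
eef_rot: [0.619, 1.568, -0.855]
force: [-0.1, 0.1, -0.5]
grip_width: 0.0414
```

```bash
cat >> h.py <<'E'
def tote(n,s):
    m=dict(np.load(f"pics/{n}_m{s}.npz")); im,d=load(n,s); Q=cloud(n,m,d).reshape(-1,3)
    k=(abs(Q[:,2]-.021)<.004)&(Q[:,1]<-.27)&(Q[:,1]>-.5)&(abs(Q[:,0]-.48)<.15); return k.sum(), cv2.minAreaRect((Q[k,:2]*1000).astype(np.float32))
E
python3 - <<'E'
from h import *
st(); cap("top",8); cap("wrist",8); print(tote("top",8)); print(tote("wrist",8)); crop("top",8,160,270,195,400,3.9);st()
E
```

```text
t 9.35 tcp [ 0.5565 -0.3296  0.1343] x [ 0.0021 -0.0024 -1.    ] y [0.9952 0.0975 0.0019] yaw_y 5.59 F [-0.09  0.09 -0.5 ] w 0.04138691907462731 q [-0.591  0.573  1.301 -0.001  1.265 -0.688]
(np.int64(158), ((464.5373229980469, -385.8742980957031), (187.26109313964844, 139.4914093017578), 5.62704610824585))
(np.int64(4879), ((480.0452880859375, -370.2403564453125), (223.9471435546875, 142.07260131835938), 5.437236785888672))
t 9.45 tcp [ 0.5576 -0.3254  0.1338] x [ 0.0016 -0.0009 -1.    ] y [0.9951 0.0984 0.0015] yaw_y 5.65 F [ 0.06  0.02 -0.52] w 0.041302009100179525 q [-0.585  0.572  1.304  0.     1.264 -0.684]
```

View pics/wrist8.png

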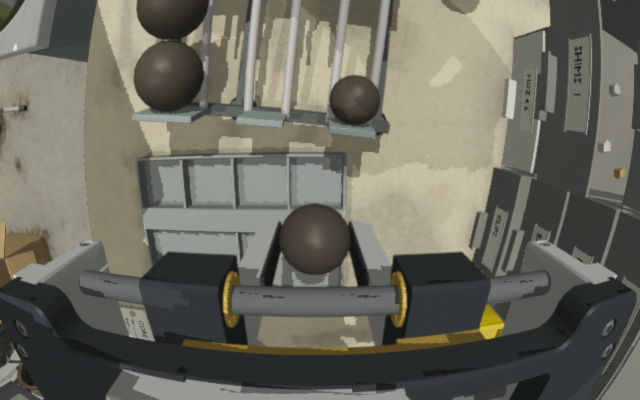

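View pics/top8c.png

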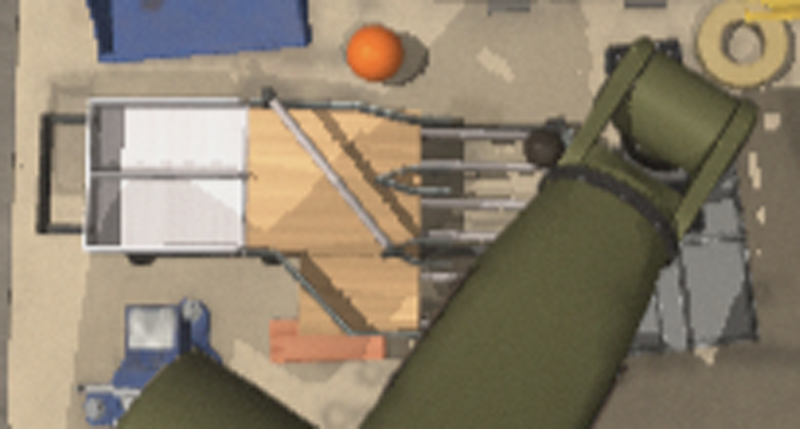

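Emit:
jog_arm(rows=[0,0,-0.025,0,0,0,0.65,0,0,-0.03,0,0,0,0.65,0,0,-0.03,0,0,0,0.65,0,0,-0.02,0,0,0,0.65,0,0,0,0,0,0,0.65,0,0,0,0,0,0,0.65])

```text
time_s: 9.95
ee_pos: [0.5581, -0.3234, 0.0281]
eef_rot: [-2.539, 1.57, 2.275]
force: [-0.3, 0.2, -0.1]
grip_width: 0.0411
```

Position is right; release to 60 mm and rise.

Emit:
jog_arm(rows=[0,-0.001,-0.001,0,0,0,0.5,0,0,0,0,0,0,0.36,0,0,0,0,0,0,0.36,0,0,0.02,0,0,0,0.36,0,0,0.035,0,0,0,0.36,0,0,0.035,0,0,0,0.36,0.005,0.02,0.02,0,0,-2,0.36,0,0,0,0,0,0,0.36])

```text
time_s: 10.62
ee_pos: [0.5651, -0.3044, 0.143]
eef_rot: [1.017, 1.562, -0.489]
force: [-0.4, 0.4, -0.7]
grip_width: 0.0602
```

```bash
python3 - <<'E'
from h import *
st(); cap("wrist",9); st()
E
```

```text
t 10.62 tcp [ 0.5651 -0.3044  0.143 ] x [ 0.008  -0.0042 -1.    ] y [0.9979 0.0645 0.0077] yaw_y 3.7 F [-0.36  0.43 -0.73] w 0.06018846654681714 q [-0.551  0.551  1.315  0.001  1.267 -0.616]
t 10.67 tcp [ 0.564  -0.3049  0.14  ] x [ 0.0049 -0.0029 -1.    ] y [0.9978 0.0665 0.0047] yaw_y 3.81 F [ 0.56 -0.53 -0.74] w 0.060186566314328636 q [-0.553  0.554  1.317  0.     1.265 -0.619]
```

View pics/wrist9.png

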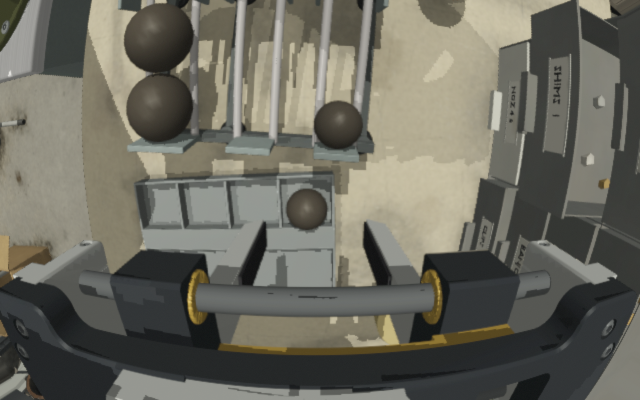

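```bash
python3 - <<'E'
from h import *
print(ball("wrist",9,338,126,.021,18), ball("wrist",9,306,209,.021,14), ball("wrist",9,160,108,.031,24))
print(tote("wrist",9))
E
```

```text
(array([ 0.5812, -0.2393,  0.0571]), np.float64(0.0004875136324945997)) (array([ 0.5591, -0.3251,  0.0248]), np.float64(0.0005089348342092314)) (array([ 0.4231, -0.229 ,  0.0658]), np.float64(0.0005665399371561438))
(np.int64(4960), ((479.0621337890625, -362.1235656738281), (224.21380615234375, 127.14485931396484), 5.089949607849121))
```

Emit:
jog_arm(rows=[0.008,0.03,0,0,0,-2.5,0.36,0.009,0.035,0,0,0,-2.5,0.36,0,0,-0.01,0,0,0,0.36,0,0,-0.025,0,0,0,0.36,0,0,-0.015,0,0,0,0.36,0,0,0,0,0,0,0.36])

```text
time_s: 11.17
ee_pos: [0.5778, -0.2398, 0.0822]
eef_rot: [-1.986, 1.564, 2.706]
force: [-0.3, 0.2, -1.5]
grip_width: 0.0602
```

Emit:
jog_arm(rows=[0.002,0,0,0,0,0,0.36,0,0,-0.02,0,0,0,0.36,0,0,-0.018,0,0,0,0.36,0,0,0,0,0,0,0.36])

```text
time_s: 11.5
ee_pos: [0.5807, -0.2402, 0.0463]
eef_rot: [-1.981, 1.567, 2.71]
force: [0.3, -0.2, -0.9]
grip_width: 0.0604
```

Close, then lift and carry to the cell at (0.395,-0.3415) at the other end.

Emit:
jog_arm(rows=[0,0,0,0,0,0,0.65,0,0,0,0,0,0,0.65,0,0,0,0,0,0,0.65,0,0,0,0,0,0,0.65,0,0,0.02,0,0,0,0.65,0,0,0.035,0,0,0,0.65,0,0,0.035,0,0,0,0.65,0,0,0.01,0,0,0,0.65])

```text
time_s: 12.17
ee_pos: [0.5833, -0.241, 0.1548]
eef_rot: [1.15, 1.563, -0.442]
force: [0.8, -0.4, -0.2]
grip_width: 0.0411
```

Emit:
jog_arm(rows=[-0.02,-0.014,0.005,0,0,1,0.65,-0.028,-0.015,0.005,0,0,1.5,0.65,-0.03,-0.015,0,0,0,1.5,0.65,-0.03,-0.015,0,0,0,1.5,0.65,-0.03,-0.015,0,0,0,1.5,0.65,-0.03,-0.015,0,0,0,0,0.65,-0.018,-0.012,0,0,0,0,0.65,0,0,0,0,0,0,0.65])

```text
time_s: 12.83
ee_pos: [0.393, -0.3431, 0.159]
eef_rot: [0.042, 1.57, -1.431]
force: [0.7, 0.2, -0.9]
grip_width: 0.0413
```

```bash
python3 - <<'E'
from h import *
st(); cap("wrist",10); st()
E
```

```text
t 12.83 tcp [ 0.393  -0.3431  0.159 ] x [ 0.0001 -0.0009 -1.    ] y [0.9952 0.0974 0.    ] yaw_y 5.59 F [ 0.7   0.23 -0.9 ] w 0.04127350161189241 q [-0.788  0.28   1.659 -0.001  1.202 -0.885]
t 12.88 tcp [ 0.3945 -0.3423  0.159 ] x [ 0.0006 -0.0007 -1.    ] y [0.9952 0.0976 0.0005] yaw_y 5.6 F [ 0.76  0.72 -0.39] w 0.04100441048182232 q [-0.785  0.282  1.657 -0.     1.202 -0.883]
```

View pics/wrist10.png

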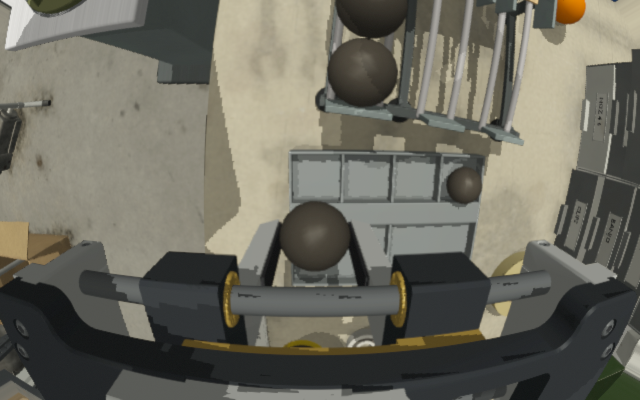

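```bash
python3 - <<'E'
from h import *
print(tote("wrist",10), ball("wrist",10,464,184,.021,12))
E
```

```text
(np.int64(4712), ((481.08642578125, -377.1241149902344), (223.88275146484375, 157.41546630859375), 5.583429336547852)) (array([ 0.5589, -0.3251,  0.0248]), np.float64(0.0005637639245636939))
```

Emit:
jog_arm(rows=[0,0,-0.025,0,0,0,0.65,0,0,-0.03,0,0,0,0.65,0,0,-0.03,0,0,0,0.65,0,0,-0.025,0,0,0,0.65,0,0,-0.012,0,0,0,0.65,0,0,0,0,0,0,0.65,0,0,0,0,0,0,0.65])

```text
time_s: 13.47
ee_pos: [0.3962, -0.3409, 0.0365]
eef_rot: [-2.561, 1.57, 2.253]
force: [0.1, 0.5, -0.3]
grip_width: 0.041
```

Emit:
jog_arm(rows=[-0.001,-0.001,-0.009,0,0,0,0.65,0,0,0,0,0,0,0.65,0,0,0,0,0,0,0.5,0,0,0,0,0,0,0.36,0,0,0,0,0,0,0.36,0,0,0.025,0,0,0,0.36,0,0,0.035,0,0,0,0.36,0,0,0.035,0,0,0,0.36])

```text
time_s: 14.13
ee_pos: [0.3943, -0.3419, 0.1235]
eef_rot: [-2.423, 1.569, 2.389]
force: [0.9, 0.5, -0.6]
grip_width: 0.0601
```

Emit:
jog_arm(rows=[0,0.01,0.03,0,0,-1,0.15,0.005,0.025,0.02,0,0,-2,0.15,0.006,0.035,0,0,0,-2,0.15,0.006,0.035,0,0,0,-2,0.15,0.006,0.035,0,0,0,0,0.15,0.005,0.03,0,0,0,0,0.15,0,0,0,0,0,0,0.15,0,0,0,0,0,0,0.15])

```text
time_s: 14.8
ee_pos: [0.423, -0.1715, 0.173]
eef_rot: [1.065, 1.57, -0.525]
force: [0.8, 0.3, -0.5]
grip_width: 0.0794
```

```bash
python3 - <<'E'
from h import *
st(); cap("wrist",11); st()
E
```

```text
t 14.8 tcp [ 0.423  -0.1715  0.173 ] x [ 0.001  -0.0006 -1.    ] y [ 0.9998 -0.0193  0.001 ] yaw_y -1.1 F [ 0.75  0.26 -0.52] w 0.07944164332890716 q [-0.465  0.122  1.816 -0.     1.203 -0.446]
t 14.85 tcp [ 0.4228 -0.1724  0.1729] x [ 0.0007 -0.0006 -1.    ] y [ 0.9998 -0.0207  0.0007] yaw_y -1.18 F [-0.23  0.55  0.02] w 0.08004616748058324 q [-0.467  0.123  1.815 -0.     1.203 -0.447]
```

View pics/wrist11.png

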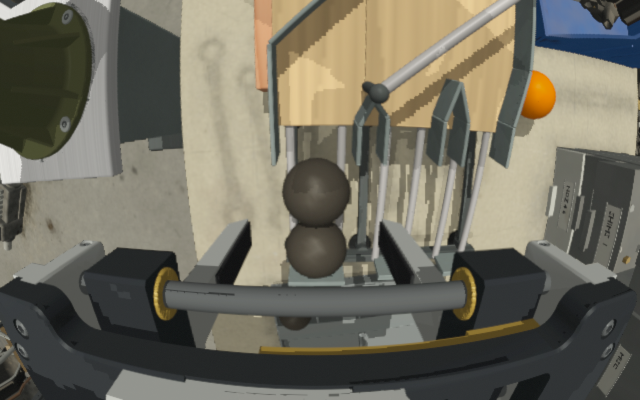

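Emit:
jog_arm(rows=[0.001,0.004,-0.025,0,0,0,0.15,0,0,-0.03,0,0,0,0.15,0,0,-0.03,0,0,0,0.15,0,0,-0.018,0,0,0,0.15,0,0,0,0,0,0,0.15,0,0,0,0,0,0,0.15])

```text
time_s: 15.35
ee_pos: [0.4234, -0.1692, 0.0694]
eef_rot: [-1.925, 1.57, 2.765]
force: [0.0, 0.2, 0.3]
grip_width: 0.0798
```

Emit:
jog_arm(rows=[0.0005,0.001,-0.003,0,0,0,0.5,0,0,0,0,0,0,0.5,0,0,0,0,0,0,0.5,0,0,0,0,0,0,0.5,0,0,0.02,0,0,0,0.5,0,0,0.03,0,0,0,0.5,0,0,0.03,0,0,0,0.5,0,0,0.01,0,0,0,0.5], squeeze=20)

```text
time_s: 16.02
ee_pos: [0.4253, -0.1678, 0.1605]
eef_rot: [1.14, 1.565, -0.452]
force: [1.4, -0.8, -0.0]
grip_width: 0.0615
```

Emit:
jog_arm(rows=[0.0144,-0.031,0,0,0,1,0.5,0.0144,-0.031,0,0,0,1,0.5,0.0144,-0.031,0,0,0,1,0.5,0.0144,-0.031,0,0,0,1,0.5,0.0144,-0.031,0,0,0,1,0.5,0.0144,-0.031,0,0,0,1,0.5,0.0144,-0.031,0,0,0,1,0.5,0.0144,-0.031,0,0,0,0,0.5])

```text
time_s: 16.68
ee_pos: [0.5396, -0.4167, 0.1554]
eef_rot: [-2.381, 1.57, 2.433]
force: [-0.3, -0.2, -2.3]
grip_width: 0.0613
```

Emit:
jog_arm(rows=[0,0,0,0,0,0,0.5,0,0,-0.02,0,0,0,0.5,0,0,0,0,0,0,0.5,0,0,0,0,0,0,0.5])

```text
time_s: 17.02
ee_pos: [0.5388, -0.4146, 0.1351]
eef_rot: [-2.385, 1.568, 2.428]
force: [-0.2, -0.2, -1.5]
grip_width: 0.0613
```

```bash
python3 - <<'E'
from h import *
st(); cap("wrist",12); print(tote("wrist",12)); st()
E
```

```text
t 17.02 tcp [ 0.5388 -0.4146  0.1351] x [-0.0022  0.0019 -1.    ] y [ 0.9949  0.1004 -0.002 ] yaw_y 5.76 F [-0.22 -0.24 -1.47] w 0.06126159951653095 q [-0.71   0.651  1.176  0.     1.318 -0.81 ]
(np.int64(8216), ((480.6046447753906, -377.632568359375), (224.3367156982422, 157.63168334960938), 5.669334888458252))
t 17.07 tcp [ 0.5392 -0.4149  0.1364] x [-0.0006  0.0005 -1.    ] y [ 0.9949  0.1005 -0.0006] yaw_y 5.77 F [ 0.48  0.75 -1.43] w 0.06106825369963657 q [-0.71   0.65   1.175 -0.     1.318 -0.81 ]
```

View pics/wrist12.png

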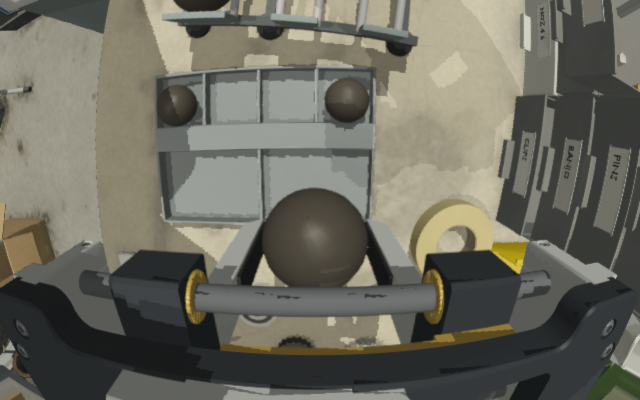

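Emit:
jog_arm(rows=[0,0,-0.025,0,0,0,0.5,0,0,-0.03,0,0,0,0.5,0,0,-0.03,0,0,0,0.5,0,0,-0.018,0,0,0,0.5,0,0,-0.005,0,0,0,0.5,0,0,0,0,0,0,0.5,0,0,0,0,0,0,0.5])

```text
time_s: 17.65
ee_pos: [0.5401, -0.4157, 0.0304]
eef_rot: [0.768, 1.568, -0.702]
force: [0.5, -0.2, -1.2]
grip_width: 0.0615
```

Emit:
jog_arm(rows=[0,0,-0.002,0,0,0,0.5,0,0,0,0,0,0,0.4,0,0,0,0,0,0,0.2,0,0,0,0,0,0,0.15,0,0,0.01,0,0,0,0.15,0,0,0.03,0,0,0,0.15,0,0,0.035,0,0,0,0.15,0,0,0.035,0,0,0,0.15])

```text
time_s: 18.32
ee_pos: [0.5391, -0.4151, 0.1386]
eef_rot: [-2.345, 1.571, 2.468]
force: [-0.0, -0.5, 1.1]
grip_width: 0.0802
```

Emit:
jog_arm(rows=[-0.013,0.02,0.01,0,0,-1,0.15,-0.02,0.034,0,0,0,-1,0.15,-0.021,0.034,0,0,0,-1,0.15,-0.021,0.034,0,0,0,-1,0.15,-0.021,0.034,0,0,0,-1,0.15,-0.02,0.03,0,0,0,-2,0.15,0,0,0,0,0,0,0.15,0,0,0,0,0,0,0.15])

```text
time_s: 18.98
ee_pos: [0.4233, -0.2286, 0.148]
eef_rot: [1.022, 1.569, -0.569]
force: [0.0, -0.1, 0.6]
grip_width: 0.0801
```

```bash
python3 - <<'E'
from h import *
st(); cap("wrist",13); st()
E
```

```text
t 18.98 tcp [ 0.4233 -0.2286  0.148 ] x [ 0.0019 -0.0012 -1.    ] y [ 0.9998 -0.0205  0.0019] yaw_y -1.18 F [ 0.02 -0.09  0.55] w 0.08007716158497236 q [-0.571  0.204  1.782  0.     1.153 -0.551]
t 19.03 tcp [ 0.4239 -0.2295  0.1478] x [ 0.002  -0.0014 -1.    ] y [ 0.9998 -0.0209  0.0021] yaw_y -1.2 F [ 1.17  0.7  -0.03] w 0.08010348532790876 q [-0.572  0.207  1.779 -0.     1.153 -0.551]
```

View pics/wrist13.png

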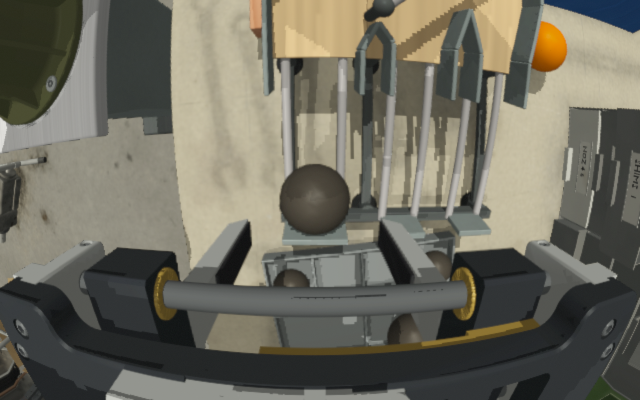

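Emit:
jog_arm(rows=[-0.0005,0,-0.025,0,0,0,0.15,0,0,-0.03,0,0,0,0.15,0,0,-0.025,0,0,0,0.15,0,0,-0.013,0,0,0,0.15,0,0,0,0,0,0,0.15,0,0,0,0,0,0,0.15])

```text
time_s: 19.53
ee_pos: [0.4233, -0.2301, 0.0536]
eef_rot: [-2.044, 1.57, 2.646]
force: [-0.2, -0.8, 1.1]
grip_width: 0.0795
```

Emit:
jog_arm(rows=[0,0.001,0,0,0,0,0.5,0,0,0,0,0,0,0.5,0,0,0,0,0,0,0.5,0,0,0,0,0,0,0.5,0,0,0.02,0,0,0,0.5,0,0,0.03,0,0,0,0.5,0,0,0.035,0,0,0,0.5,0,0,0.01,0,0,0,0.5])

```text
time_s: 20.2
ee_pos: [0.4241, -0.2291, 0.1531]
eef_rot: [1.025, 1.565, -0.567]
force: [0.4, 0.1, -1.9]
grip_width: 0.0613
```

Emit:
jog_arm(rows=[0.001,-0.03,0,0,0,1,0.5,0.0014,-0.034,0,0,0,1,0.5,0.0014,-0.034,0,0,0,2,0.5,0.0014,-0.034,0,0,0,2,0.5,0.0014,-0.034,0,0,0,1,0.5,0.0014,-0.031,0,0,0,0,0.5,0,0,0,0,0,0,0.5,0,0,0,0,0,0,0.5])

```text
time_s: 20.87
ee_pos: [0.4302, -0.4261, 0.147]
eef_rot: [-2.533, 1.569, 2.278]
force: [0.3, -0.1, -2.7]
grip_width: 0.0612
```

```bash
python3 - <<'E'
from h import *
st(); cap("wrist",14); print(tote("wrist",14)); st()
E
```

```text
t 20.87 tcp [ 0.4302 -0.4261  0.147 ] x [-0.0011  0.0013 -1.    ] y [ 0.9951  0.0984 -0.001 ] yaw_y 5.65 F [ 0.28 -0.13 -2.68] w 0.061172626407798025 q [-0.841  0.474  1.421  0.     1.249 -0.94 ]
(np.int64(7554), ((480.8314208984375, -377.2345275878906), (223.74073791503906, 157.4555206298828), 5.3665289878845215))
t 20.92 tcp [ 0.4304 -0.425   0.1473] x [-0.0011  0.0014 -1.    ] y [ 0.995   0.0996 -0.0009] yaw_y 5.71 F [ 0.51  1.47 -1.51] w 0.06101725421805628 q [-0.84   0.472  1.422  0.     1.249 -0.939]
```

View pics/wrist14.png

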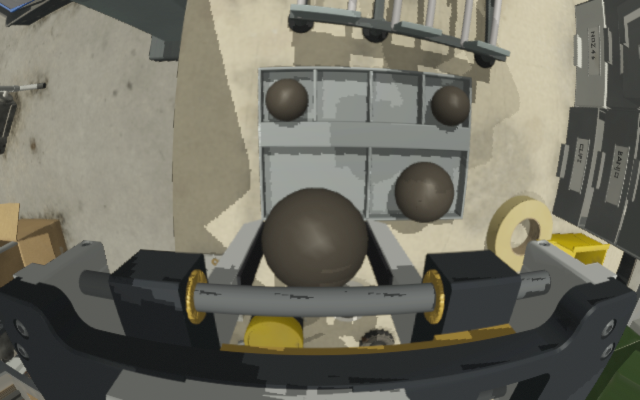

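Emit:
jog_arm(rows=[0,0,-0.025,0,0,0,0.5,0,0,-0.03,0,0,0,0.5,0,0,-0.03,0,0,0,0.5,0,0,-0.025,0,0,0,0.5,0,0,-0.008,0,0,0,0.5,0,0,0,0,0,0,0.5,0,0,0,0,0,0,0.5])

```text
time_s: 21.5
ee_pos: [0.4313, -0.4251, 0.0316]
eef_rot: [0.663, 1.57, -0.807]
force: [0.9, -0.9, -1.7]
grip_width: 0.0611
```

Emit:
jog_arm(rows=[0,0,-0.003,0,0,0,0.5,0,0,0,0,0,0,0.4,0,0,0,0,0,0,0.2,0,0,0,0,0,0,0.15,0,0,0.01,0,0,0,0.15,0,0,0.03,0,0,0,0.15,0,0,0.035,0,0,0,0.15,0,0,0.035,0,0,0,0.15])

```text
time_s: 22.17
ee_pos: [0.4307, -0.4251, 0.1397]
eef_rot: [3.083, 1.571, 1.612]
force: [-0.2, -0.1, 1.0]
grip_width: 0.0799
```

Emit:
jog_arm(rows=[0,0.02,0.035,0,0,0,0.15,0,0.035,0.01,0,0,0,0.15,0,0.035,0,0,0,0,0.15,0,0.035,0,0,0,0,0.15,0,0.03,0,0,0,0,0.15,0,0,0,0,0,0,0.15,0,0,0,0,0,0,0.15,0,0,0,0,0,0,0.15])

```text
time_s: 22.83
ee_pos: [0.4311, -0.2708, 0.1834]
eef_rot: [0.752, 1.569, -0.718]
force: [0.4, 0.5, -0.4]
grip_width: 0.0796
```

```bash
python3 - <<'E'
from h import *
st(); cap("wrist",15); cap("side",15); print(tote("wrist",15)); crop("side",15,160,330,240,400,3.5)
E
```

```text
t 22.83 tcp [ 0.4311 -0.2708  0.1834] x [ 0.0011 -0.001  -1.    ] y [0.9949 0.1004 0.001 ] yaw_y 5.76 F [ 0.38  0.52 -0.44] w 0.07960852484515843 q [-0.633  0.228  1.665 -0.     1.247 -0.733]
(np.int64(3683), ((480.8810729980469, -377.5720520019531), (224.124267578125, 158.11810302734375), 5.750962257385254))
```

View pics/wrist15.png

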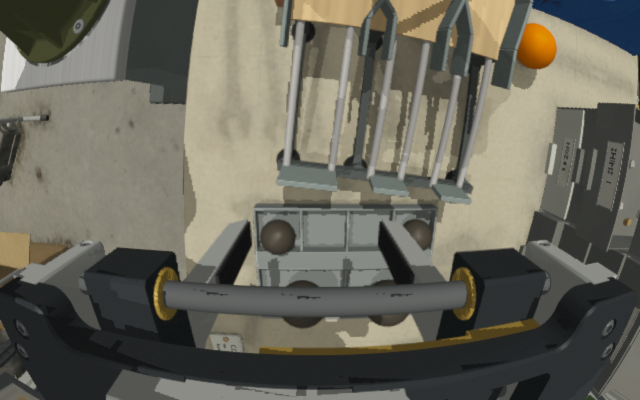

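View pics/side15c.png

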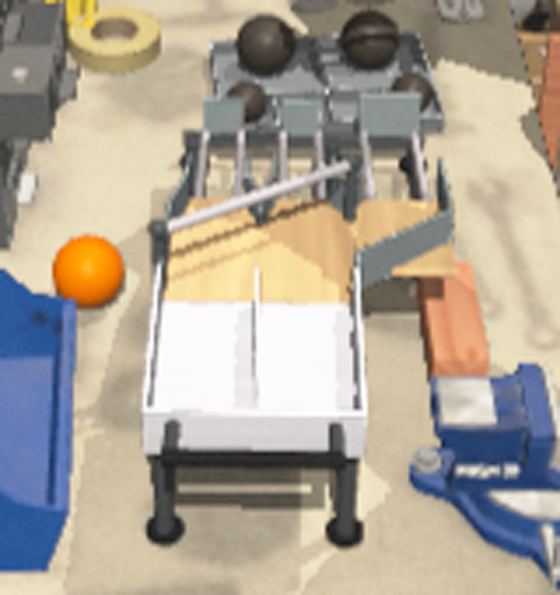

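```bash
python3 - <<'E'
from h import *
C=np.array([.4809,-.3775]); a=np.radians(5.7); ex=-np.array([np.cos(a),np.sin(a)]); ey=np.array([np.sin(a),-np.cos(a)])
for u,v,r,h in ((266,45,.031,20),(370,39,.031,20),(245,100,.021,10),(411,90,.021,10)):
    u=u/3.5+240;v=v/3.5+160; c,e=ball("side",15,u,v,r,h/3.5); p=c[:2]-C; print(c,e,"tote",p@ex,p@ey)
c,e=ball("wrist",15,278,237,.021,12); print(c,e)
E
```

```text
[ 0.5386 -0.4142  0.0353] 0.0021660262795765222 tote -0.05374127836164415 0.0422906216291046
[ 0.4286 -0.4236  0.0358] 0.002717422258308633 tote 0.05661227259302166 0.04071328216752955
[ 0.5567 -0.2898  0.0486] 0.005332274304101363 tote -0.08412806383978264 -0.07976791236168004
[ 0.396  -0.3059  0.0518] 0.012726464276713768 tote 0.07738689895640719 -0.07970686209808278
[ 0.3946 -0.3413  0.0249] 0.0005411268706046343
```

```bash
python3 - <<'E'
from station import ctrl
print(ctrl.hand_in())
E
```

```text
the job is handed in; nothing more can be done
None
```

I tipped the pan once and all four balls present (two large, two small) rolled into their lanes. Both small ones stopped in small lane a and both large ones in the large lane. I let the pan back down, then carried each ball to its own compartment of the right size. I handed the job in at about 23 s on the robot's clock; it reports no verdict.

**Last checks:**
- **Large balls:** centres 35 to 36 mm high and about 2 to 3 mm off their row's middle line.
- **Small balls:** centres 25 mm high, at the middles of their compartments, by the wrist camera. One of these was last measured at 13 s. Later pictures showed it still in its compartment, but I did not measure it again.
- **Tote:** it never moved.
- **Pan, bystanders and arm:** the pan looked level in the last side picture. The red-brown block (taken to be the wooden block) and the orange look-alike had not moved. I did not single out or check the grease tin, but the arm stayed clear of the yellow items it might be. The arm was clear of everything.

**One disagreement:** the side camera's fits for the small balls were poor (49 to 52 mm high), because the lane stop plates hide them from that side. I went by the wrist camera instead.

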